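# Put the markers on their pen rests by length

### The arm

A 7-joint arm with a two-finger parallel gripper is mounted at the origin on the work surface; the furniture and walls round the work are solid. World frame = base frame: x ahead of the robot, y to its left, z up, the work surface at z = 0. Lengths are in m, angles in rad, forces in N, time in s.
With the tool pointing down it reaches from about 0.425 to 0.925 m from the base axis. Payload 6.8 kg.
Tool frame: the origin (TCP) lies at the very end of the fingers, on their centre line; the grasp point (between the pads) lies 19 mm behind it (env.grasp_offset is the distance from the TCP to the grasp point, in m); z points along the fingers, y is the line along which they close (so a half turn about z gives the same grasp; the last joint's range is limited). The gripper opens to 85 mm and grips with 20 to 120 N. Pads are 22 mm wide; open, the fingers measure 114 mm over their backs; the gripper's body (76 mm by 85 mm) begins 54 mm behind the grasp point. The pads swing forward as they close: fully open they stand 13 mm farther back than shut.
Start: joints at [1.22, 0.477, 0.022, 1.555, -0.011, 1.109, -0.083], TCP at [0.162, -0.655, 0.231] pointing down, gripper open.
Joint ranges: [-2.96, 2.96], [-0.34, 2.1], [-1.41, 1.46], [0.24, 2.44], [-1.37, 4.51], [0.17, 1.92], [-2.96, 2.96]. Speed limits (rad/s): [2.39, 2.39, 3.14, 3.14, 3.14, 3.14, 3.14].

### API

Orientations are given as a rotation vector (axis times angle).
In Python, from rig import env gives the robot as it stands.
- The arm moves only by the shell command python3 -m jog 'ROWS'. ROWS is a JSON object whose one key "increments" holds one flat list of numbers, 7 for each row, row after row: the shift along the tool's x, y, z in m, then the turn, a rotation vector about the tool's x, y, z in rad, then the closure, from 0 (fully open) to 1 (shut). A call has 1 to 8 rows; each row shifts and turns the commanded pose from where the row before left it, along the tool's axes as they then stand; what a row does not reach is not made up. A row lasts 1/8 s, in which the tool goes at most 62.5 mm and 10.7 degrees, less where a joint would pass 70% of its speed; a pose out of reach is approached as far as the arm can. A call is refused whole if a number of a shift passes 0.0625 or a number of a turn 0.188, either way. A call with a gripper value outside its range is refused whole. The fingers move at their own pace and stop on an object; the grip force is fixed at half the most. Time passes only in rows, so rows that do not move let the fingers close. It gives the time, the measured TCP pose, the force, the opening and the grip force at its end, in the units of the state.
- env.observe(): the state, without advancing time (a new reading comes with each control period).
- env.capture(name): name is "side" or "top" or "wrist"; returns a dict with "frame" (400x640x3 uint8, blue, green, red), "vertical_fov" (degrees; the focal length in pixels is half the picture's height over the tangent of half this angle, whatever the lens; pixels are square), "cx", "cy" (the principal point, pixels), "position" and "rotation" of the camera in the world. Camera axes: x right, y up, looking along -z (the intrinsics and any distortion apply to the point x, -y, -z); pixel columns grow to the right and rows downward; lengths in m; the calibration is good to about 2 mm. A picture is of the moment at which its call begins. There is no depth.
- env.sign_off(): hands the job in; it is judged then, once.
The state is a dict: "clock": time; "q": joint angles; "dq": joint speeds; "joint_torque": joint torques, N m; "eef_pos": TCP position; "tcp_rot": TCP orientation; "wrist_force": force on the tool from outside, world axes, zero at the start; "ft_torque": the same for the moment, N m; "finger_gap": finger opening in m; "finger_force": force on a finger pad.
Only numpy, scipy, OpenCV 4.12 (cv2) and the standard library are available. Lean on these libraries where they do the work, as an engineer would, in place of code of your own. Each camera call takes 0.05 s, during which the arm holds its last target. There are 200 camera calls.

### The job

Put the three grey, black-capped markers away: lay each one along the wooden pen rest made for its length (short on short, medium on medium, long on long), down in both V-notches between the end stops. Leave the glue stick standing and the battery lying where they are.

Things in the scene. Friction and masses are not known exactly. Their poses are not given: they have to be found in the camera images.
- marker_short: the short marker: a plain round marker pen, grey barrel with a black cap on one end, 75 mm long, 18 mm in diameter, lying on the desk. Origin at its middle, on its axis; its own y axis runs along the pen. It is smooth and round and rolls if nudged
- marker_medium: the medium marker: a plain round marker pen, grey barrel with a black cap on one end, 105 mm long, 18 mm in diameter, lying on the desk. Origin at its middle, on its axis; its own y axis runs along the pen. It is smooth and round and rolls if nudged
- marker_long: the long marker: a plain round marker pen, grey barrel with a black cap on one end, 135 mm long, 18 mm in diameter, lying on the desk. Origin at its middle, on its axis; its own y axis runs along the pen. It is smooth and round and rolls if nudged
- rest_short_seat (a point): the short pen rest (brown wood, fixed), for the 75 mm marker: base 44 x 97 x 5 mm, two 90 degree V saddles 10 mm thick, 27 mm either side of the middle (tops 33 mm high, mouths 27 mm wide), finger room between; end stops 34 mm high, 91 mm apart inside. Point: 32 mm above the desk over the rest's middle, where the seated marker's middle belongs; y along the rest and the marker, z up
- rest_medium_seat (a point): the medium pen rest (brown wood, fixed), for the 105 mm marker: base 44 x 127 x 5 mm, two 90 degree V saddles 10 mm thick, 40 mm either side of the middle (tops 33 mm high, mouths 27 mm wide), finger room between; end stops 34 mm high, 121 mm apart inside. Point: 32 mm above the desk over the rest's middle, where the seated marker's middle belongs; y along the rest and the marker, z up
- rest_long_seat (a point): the long pen rest (brown wood, fixed), for the 135 mm marker: base 44 x 157 x 5 mm, two 90 degree V saddles 10 mm thick, 52 mm either side of the middle (tops 33 mm high, mouths 27 mm wide), finger room between; end stops 34 mm high, 151 mm apart inside. Point: 32 mm above the desk over the rest's middle, where the seated marker's middle belongs; y along the rest and the marker, z up
- glue_stick: a glue stick, 25 mm in diameter and 82 mm tall, standing upright on the desk among the pens and rests, red cap; not to be disturbed. Origin at the centre of its foot
- battery: a small battery cell lying on the desk, 50 mm long and 14 mm thick; not a marker, not to be disturbed. Origin at the centre of its underside, its y axis runs along it

How it is judged:
At the end, for the whole second after the job is handed in: Each marker lies at rest and released in the V-notches of the rest of its own length: its middle within 11 mm of the seat point in plan (5 mm across the rest) and 4 mm in height, its axis within 0.1 rad of the rest's (horizontal distance between marker_short and rest_short_seat below 0.011 m and z of marker_short in the frame of rest_short_seat between -0.004 and 0.004 m and x of marker_short in the frame of rest_short_seat between -0.005 and 0.005 m and angle between the y axis of marker_short and the y axis of rest_short_seat, either way round below 0.1 rad and linear speed of each of marker_short, marker_medium, marker_long below 0.02 m/s and contact force between each of marker_short, marker_medium, marker_long and the fingers below 0.1 N and horizontal distance between marker_medium and rest_medium_seat below 0.011 m and z of marker_medium in the frame of rest_medium_seat between -0.004 and 0.004 m and x of marker_medium in the frame of rest_medium_seat between -0.005 and 0.005 m and angle between the y axis of marker_medium and the y axis of rest_medium_seat, either way round below 0.1 rad and horizontal distance between marker_long and rest_long_seat below 0.011 m and z of marker_long in the frame of rest_long_seat between -0.004 and 0.004 m and x of marker_long in the frame of rest_long_seat between -0.005 and 0.005 m and angle between the y axis of marker_long and the y axis of rest_long_seat, either way round below 0.1 rad); the robot touches nothing.
It fails at once if the glue stick is pushed away or knocked over (distance of glue_stick from where it was at the start of the episode above 0.025 m or angle between glue_stick's own z axis and vertical above 0.5 rad).
It fails at once if the battery is moved (distance of battery from where it was at the start of the episode above 0.025 m).
It also fails if it takes over 83 s, if anything falls off the work surface, if the arm or the gripper's body presses on something with over 40 N, if the wrist force passes 120 N, or if a joint passes its speed limit or range.

## Working session

There is one attempt and no reset: what is moved stays moved. The work goes in short steps, Python scripts to look and compute and a shell command to move; the robot and the scene stay as the last step left them, time stands still between calls to the robot, and variables do not carry over. Pictures are saved under pics/ and viewed, at most 16 in all, crops included, and the job is handed in when it is done.

```bash
ls; mkdir -p pics; cat > h.py <<'E'
import numpy as np,cv2,pickle
from rig import env
def cap(n,f):
    c=env.capture(n); cv2.imwrite('pics/%s.png'%f,c['frame']); pickle.dump(c,open('pics/%s.pkl'%f,'wb')); return c
def load(f): return pickle.load(open('pics/%s.pkl'%f,'rb'))
E
python3 - <<'E'
from h import *
for n in('top','side'):
    c=cap(n,n+'0'); print({k:v for k,v in c.items() if k!='frame'})
print(env.observe(),env.grasp_offset)
E
```

```text
pics
{'vertical_fov': 49.45886544643641, 'cx': 318.10803412610056, 'cy': 207.04361304527708, 'position': array([0.34993544, 0.11955587, 1.06398777]), 'rotation': array([ 0.0675546 , -0.06892753, -1.56963315])}
{'vertical_fov': 48.13560070945008, 'cx': 323.75176705454663, 'cy': 192.9274530763484, 'position': array([ 0.12715051, -0.49708388,  0.57377766]), 'rotation': array([ 0.90147719, -0.24583253, -0.47511626])}
{'clock': 0.1, 'q': array([ 1.21994584,  0.47773481,  0.02231822,  1.55634759, -0.01146821,
        1.10930019, -0.08309312]), 'dq': array([-0.00084877, -0.00278913,  0.00107736, -0.0017209 ,  0.00047151,
        0.0008084 , -0.00047735]), 'joint_torque': array([ 5.11343198e-03, -5.97762108e+01,  1.61426526e+00, -2.81952202e+01,
        1.28634754e-02,  5.05880904e-03,  4.52746406e-05]), 'eef_pos': array([ 0.16211879, -0.65469267,  0.23041293]), 'tcp_rot': array([-3.11685292e+00, -3.80276922e-01,  5.30809443e-04]), 'wrist_force': array([0.08246586, 0.19686166, 0.16129678]), 'ft_torque': array([-0.04944775, -0.02655737, -0.04272193]), 'finger_force': 0.0, 'finger_gap': 0.08552350356829488} 0.0187
```

View pics/top0.png

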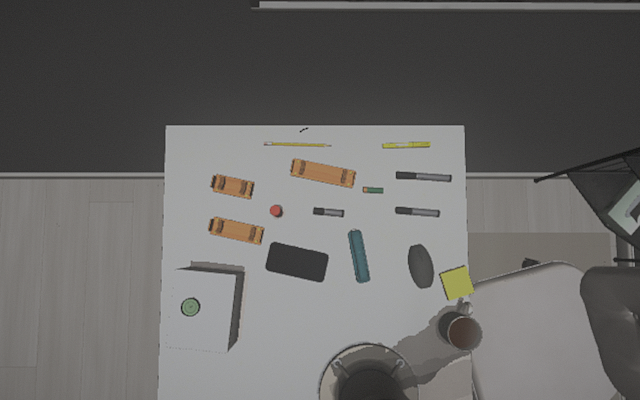

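View pics/side0.png

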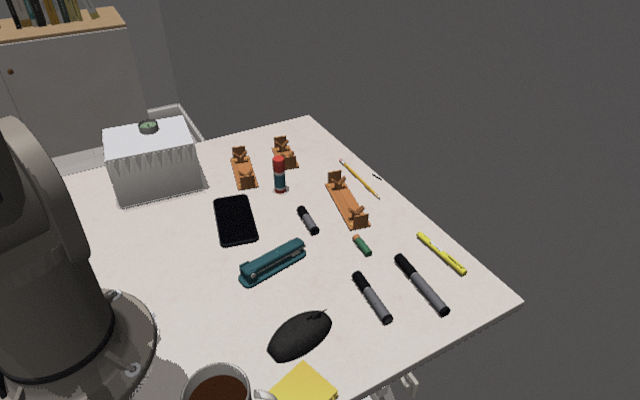

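The top view shows the short marker at (328,212), medium at (417,211), long at (423,176), and the rests: short (232,186), medium (236,230), long (323,173). The glue stick is at (276,211) and the battery at (373,190). Next I'll segment these and project them into the world.

```bash
cat >> h.py <<'E'
from scipy.spatial.transform import Rotation as R
def ray(c,uv):
    f=c['frame'].shape[0]/2/np.tan(np.radians(c['vertical_fov']/2)); uv=np.atleast_2d(uv).astype(float)
    d=np.c_[(uv[:,0]-c['cx'])/f,-(uv[:,1]-c['cy'])/f,-np.ones(len(uv))]
    return R.from_rotvec(c['rotation']).apply(d)
def toplane(c,uv,z):
    d=ray(c,uv); p=c['position']; return (p+d*((z-p[2])/d[:,2])[:,None])[:,:2]
def proj(c,P):
    f=c['frame'].shape[0]/2/np.tan(np.radians(c['vertical_fov']/2))
    q=R.from_rotvec(c['rotation']).inv().apply(np.atleast_2d(P)-c['position'])
    return np.c_[c['cx']-f*q[:,0]/q[:,2],c['cy']+f*q[:,1]/q[:,2]]
def boxfit(c,mask,z):
    # mask -> world points at height z -> min-area rectangle: centre, dims, direction of long axis
    ys,xs=np.nonzero(mask); P=toplane(c,np.c_[xs,ys],z)
    (x,y),(w,h),a=cv2.minAreaRect((P*1000).astype(np.float32))
    a=np.radians(a)
    if h>w: a+=np.pi/2
    return np.r_[x,y,max(w,h),min(w,h),np.degrees(a)%180].round(1)
E
python3 - <<'E'
from h import *
c=load('top0'); im=c['frame']; hsv=cv2.cvtColor(im,cv2.COLOR_BGR2HSV)
big=cv2.resize(im[130:290,190:470],None,fx=2.8,fy=2.8,interpolation=cv2.INTER_CUBIC); cv2.imwrite('pics/topcrop.png',big)
def roi(m,x0,x1,y0,y1):
    o=np.zeros_like(m);o[y0:y1,x0:x1]=m[y0:y1,x0:x1];n,l,s,_=cv2.connectedComponentsWithStats(o)
    k=1+s[1:,4].argmax();return l==k
dark=(im.max(2)<135).astype(np.uint8)
for n,b in dict(short=(306,350,203,221),med=(388,446,202,221),long=(388,458,167,186)).items():
    print('pen',n,boxfit(c,roi(dark,*b),.009))
wood=((hsv[...,0]>5)&(hsv[...,0]<22)&(hsv[...,1]>90)).astype(np.uint8)
for n,b in dict(short=(205,260,168,205),med=(203,270,212,250),long=(285,362,153,193)).items():
    m=roi(wood,*b); print('rest',n,[boxfit(c,m,z) for z in(.005,.03)])
sat=(hsv[...,1]>90).astype(np.uint8)
print('batt',boxfit(c,roi(sat,358,388,182,198),.007),'glue',boxfit(c,roi(sat,268,286,202,220),.082))
E
```

```text
pen short [429.7  93.9  75.9  18.5  84.3]
pen med [ 430.3 -123.2  110.1   18.9   85. ]
pen long [ 517.1 -139.9  135.7   20.1   86.6]
rest short [array([493.4, 327.8,  94.6,  42.1,  77.9]), array([490. , 322.9,  92.4,  41.1,  77.9])]
rest med [array([385.6, 316.6, 124.4,  42.1,  77.5]), array([384.8, 312. , 121.4,  41.1,  77.5])]
rest long [array([527.2, 108.3, 158.1,  42.1,  78.3]), array([523. , 108.5, 154.4,  41.1,  78.3])]
batt [486.4   4.9   9.9   7.4 179.5] glue [428.7 217.6  22.8  20.4   0.5]
```

View pics/topcrop.png

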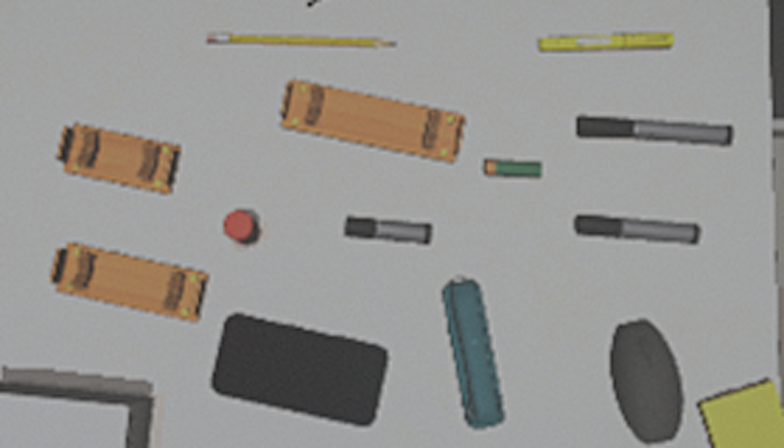

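```bash
cat >> h.py <<'E'
def plan(pos,closedir=None,turn_first=True):
    """print tool-frame shift & turn to bring TCP to pos with tool down and closing line (tool y) along world angle closedir (deg)"""
    o=env.observe(); A=R.from_rotvec(o['tcp_rot']); Y=A.as_matrix()[:,1]; now=np.degrees(np.arctan2(Y[1],Y[0]))
    t=now+((closedir-now+90)%180-90) if closedir is not None else now
    t=np.radians(t); y=np.array([np.cos(t),np.sin(t),0]); z=np.array([0,0,-1.]); B=R.from_matrix(np.c_[np.cross(y,z),y,z])
    d=np.array(pos)-o['eef_pos']; 
    print('t %.2f'%o['clock'],'closedir now %.1f'%now,'q1 %.2f q7 %.2f'%(o['q'][0],o['q'][6]),'gap %.4f'%o['finger_gap'],'F',o['wrist_force'].round(1))
    print('eef',o['eef_pos'].round(4),'| turn',(A.inv()*B).as_rotvec().round(4),'| shift before turn',A.inv().apply(d).round(4),'after turn',B.inv().apply(d).round(4))
E
python3 - <<'E'
from h import *
plan([.47,-.08,.33],-5)
E
```

```text
t 0.10 closedir now -76.1 q1 1.22 q7 -0.08 gap 0.0855 F [0.1 0.2 0.2]
eef [ 0.1621 -0.6547  0.2304] | turn [-1.5000e-03 -9.0000e-04 -1.2407e+00] | shift before turn [ 0.437  -0.484  -0.0988] after turn [ 0.5993  0.2566 -0.0996]
```

```bash
python3 -m jog '{"increments":[0,0,-0.0142,0,0,-0.177,0, 0,0,-0.0142,0,0,-0.177,0, 0,0,-0.0142,0,0,-0.177,0, 0,0,-0.0142,0,0,-0.177,0, 0,0,-0.0142,0,0,-0.177,0, 0,0,-0.0142,0,0,-0.177,0, 0,0,-0.0142,0,0,-0.177,0]}'
python3 -m jog '{"increments":[0.05,0.0214,0,0,0,0,0, 0.05,0.0214,0,0,0,0,0, 0.05,0.0214,0,0,0,0,0, 0.05,0.0214,0,0,0,0,0, 0.05,0.0214,0,0,0,0,0, 0.05,0.0214,0,0,0,0,0, 0.05,0.0214,0,0,0,0,0, 0.05,0.0214,0,0,0,0,0]}'
python3 -m jog '{"increments":[0.05,0.0214,0,0,0,0,0, 0.05,0.0214,0,0,0,0,0, 0.05,0.0214,0,0,0,0,0, 0.05,0.0214,0,0,0,0,0, 0,0,0,0,0,0,0,0,0,0,0,0,0,0]}'
python3 - <<'E'
from h import *
plan([.47,-.08,.33],-5)
c=cap('wrist','w1'); print({k:v for k,v in c.items() if k!='frame'})
E
```

```text
clock: 0.98
eef_pos: [0.1621, -0.6549, 0.3305]
tcp_rot: [-2.311, -2.126, -0.001]
wrist_force: [-0.1, 0.2, -0.8]
finger_gap: 0.0852
finger_force: 0.0
clock: 1.98
eef_pos: [0.3687, -0.2703, 0.3305]
tcp_rot: [-2.318, -2.12, 0.001]
wrist_force: [1.6, 0.6, -0.3]
finger_gap: 0.0856
finger_force: 0.0
clock: 2.72
eef_pos: [0.4709, -0.081, 0.3303]
tcp_rot: [-2.318, -2.12, 0.002]
wrist_force: [-0.1, -1.3, 0.2]
finger_gap: 0.0857
finger_force: 0.0
t 2.73 closedir now -5.1 q1 0.71 q7 -0.12 gap 0.0857 F [-0.1 -1.3  0.2]
eef [ 0.4709 -0.081   0.3303] | turn [-0.0011  0.0003 -0.0018] | shift before turn [ 0.0009 -0.001   0.0003] after turn [ 0.0009 -0.001   0.0003]
{'vertical_fov': 66.08339225115273, 'cx': 319.2322169636342, 'cy': 198.27865941697004, 'position': array([ 4.78985410e-01, -6.72813283e-05,  4.71995889e-01]), 'rotation': array([-0.32609573,  0.01524044, -0.08709102])}
```

View pics/w1.png

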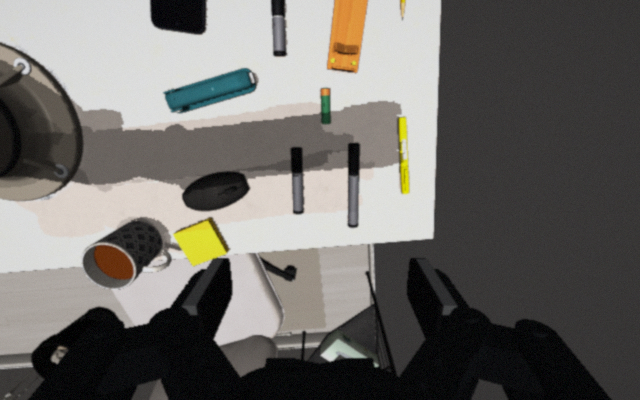

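The wrist view shows the medium pen at (297,181), the long at (353,185), part of the short at (279,27) and the battery at (325,105). Next is a look over the rests.

```bash

python3 -m jog '{"increments":[0.05,0,0,0,0,0,0, 0.05,0,0,0,0,0,0, 0.05,0,0,0,0,0,0, 0.05,0,0,0,0,0,0, 0,0,0,0,0,0,0,0,0,0,0,0,0,0]}'
python3 - <<'E'
from h import *
c=cap('wrist','w2'); 
c=load('w1'); im=c['frame']; hsv=cv2.cvtColor(im,cv2.COLOR_BGR2HSV)
for n,b in dict(med=(284,310,140,222),long=(340,366,136,234)).items():
    o=np.zeros(im.shape[:2],np.uint8);x0,x1,y0,y1=b
    g=im[y0:y1,x0:x1].max(2); print(n,[ (t,boxfit(c,np.pad(g<t,((y0,400-y1),(x0,640-x1))),.009)) for t in (60,75,90)],g[40,:])
E
```

```text
clock: 3.52
eef_pos: [0.4893, 0.1168, 0.3303]
tcp_rot: [2.32, 2.117, -0.002]
wrist_force: [1.1, -0.5, -0.8]
finger_gap: 0.0851
finger_force: 0.0
med [(60, array([ 432.1, -124.1,  105. ,   17. ,   83.9])), (75, array([ 431.8, -124.8,  106.8,   20. ,   83.2])), (90, array([ 431.7, -124.1,  108.3,   38.4,   82.9]))] [221 222 221 222 222 221 217 188 122  93 110 118 130 128 121 110  92  75
  88 153 211 221 222 219 223 218]
long [(60, array([ 519.5, -141.1,  135.9,   15.3,   87.3])), (75, array([ 519.9, -141.1,  135.8,   16.9,   86.7])), (90, array([ 519.6, -140.4,  137.4,   18.3,   87.3]))] [219 221 222 221 221 223 219 186 112  78  86  92  93  90  87  87  94  90
  94 148 208 219 223 223 221 219]
```

View pics/w2.png

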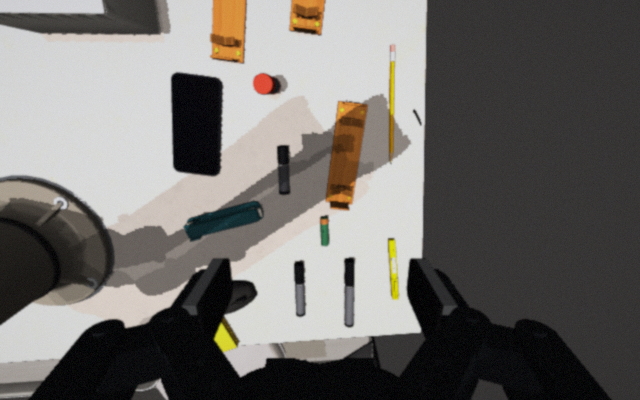

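The view shows the long rest at (346,155), the short pen at (284,170), the glue stick at (266,84), and the other two rests cut off at the top. I'll go one step further.

```bash

python3 -m jog '{"increments":[0.05,0,0,0,0,0,0, 0.05,0,0,0,0,0,0, 0.05,0,0,0,0,0,0, 0,0,0,0,0,0,0,0,0,0,0,0,0,0]}'
python3 - <<'E'
from h import *
c=cap('wrist','w3')
E
```

```text
clock: 4.2
eef_pos: [0.5033, 0.266, 0.3303]
tcp_rot: [2.32, 2.117, -0.002]
wrist_force: [0.5, -0.6, 0.3]
finger_gap: 0.0855
finger_force: 0.0
```

View pics/w3.png

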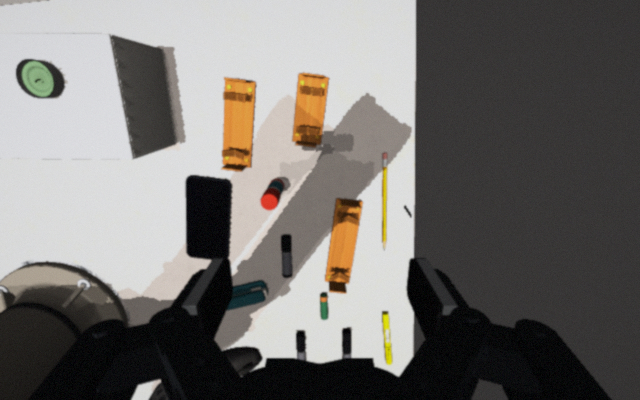

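```bash
cat > fit.py <<'E'
from h import *
from scipy.optimize import minimize
S=4
def box(L,y0,y1,z0,z1,w): return np.array([[sx*w/2,y,z] for sx in(-1,1) for y in(y0,y1) for z in(z0,z1)])
def parts(L,sad,wst):
    return [box(L,-L/2,L/2,0,.005,.044)]+[box(L,s*(L/2-.0015)-.0015,s*(L/2-.0015)+.0015,0,.034,wst) for s in(-1,1)]+[box(L,s*sad-.005,s*sad+.005,0,.033,.036) for s in(-1,1)]
def sil(c,p,P,x0,y0,w,h):
    a=np.radians(p[2])-np.pi/2; M=np.array([[np.cos(a),-np.sin(a)],[np.sin(a),np.cos(a)]])
    o=np.zeros((h*S,w*S),np.uint8)
    for b in P:
        Q=np.c_[b[:,:2]@M.T+np.array(p[:2])/1000,b[:,2]]; uv=((proj(c,Q)-[x0,y0]+.5)*S)
        cv2.fillConvexPoly(o,cv2.convexHull((uv*16).astype(np.int32)),1,shift=4)
    return cv2.resize(o.astype(np.float32),(w,h),interpolation=cv2.INTER_AREA)
def wood(c):
    h=cv2.cvtColor(c['frame'],cv2.COLOR_BGR2HSV); return ((h[...,0]>=3)&(h[...,0]<25)&(h[...,1]>80)).astype(np.float32)
def fit(views,p0,L,sad,wst=.03):
    P=parts(L,sad,wst); D=[]
    for f in views:
        c=load(f); uv=proj(c,[[p0[0]/1000,p0[1]/1000,.01]])[0]; r=int(80 if f[0]=='w' else 50)
        x0,y0=max(0,int(uv[0])-r),max(0,int(uv[1])-r); m=wood(c)[y0:y0+2*r,x0:x0+2*r]
        n,l=cv2.connectedComponents(m.astype(np.uint8)); k=l[int(uv[1])-y0,int(uv[0])-x0]; m=(l==k).astype(np.float32) if k else m
        D.append((c,m,x0,y0))
    cost=lambda p:sum(np.abs(sil(c,p,P,x0,y0,m.shape[1],m.shape[0])-m).sum()/m.sum() for c,m,x0,y0 in D)
    r=minimize(cost,p0,method='Nelder-Mead',options=dict(initial_simplex=np.array(p0)+np.array([[0,0,0],[6,0,0],[0,6,0],[0,0,4]])))
    return r.x.round(1),round(r.fun,3)
E
python3 - <<'E'
from fit import *
for n,p0,L,s,V in (('short',[492,326,78],.097,.027,['w3','top0']),('med',[385,314,77.5],.127,.040,['w3','top0']),('long',[525,108,78],.157,.052,['w2','w3','top0'])):
    for v in V: print(n,v,*[fit([v],p0,L,s,w) for w in(.03,.044)])
    print(n,'all',fit(V,p0,L,s,.03))
c=load('w2'); im=c['frame']; x0,x1,y0,y1=272,296,140,198
g=im[y0:y1,x0:x1].max(2)
for t in(60,70): print('short pen w2',t,boxfit(c,np.pad(g<t,((y0,400-y1),(x0,640-x1))),.009))
for f,(x0,x1,y0,y1) in dict(w2=(318,332,212,248),w3=(317,331,290,322)).items():
    c=load(f);h=cv2.cvtColor(c['frame'],cv2.COLOR_BGR2HSV)[y0:y1,x0:x1,1]
    print('batt',boxfit(c,np.pad(h>110,((y0,400-y1),(x0,640-x1))),.01))
E
```

```text
short w3 (array([495.1, 326.2,  77.8]), np.float64(0.053)) (array([495.1, 326.2,  78.1]), np.float64(0.077))
short top0 (array([494.1, 328.6,  77.6]), np.float64(0.267)) (array([493.1, 325.5,  77.6]), np.float64(0.303))
short all (array([494.6, 326.2,  77.8]), np.float64(0.34))
med w3 (array([387.1, 315.2,  77.4]), np.float64(0.083)) (array([387.1, 315.1,  77.4]), np.float64(0.108))
med top0 (array([385.8, 317.4,  77.4]), np.float64(0.171)) (array([385.1, 314.5,  77.5]), np.float64(0.194))
med all (array([386.2, 315.7,  77.2]), np.float64(0.269))
long w2 (array([528.7, 105.8,  78.1]), np.float64(0.04)) (array([528.7, 105.7,  78.1]), np.float64(0.062))
long w3 (array([528.7, 105.7,  78.4]), np.float64(0.069)) (array([528.6, 105.3,  78.6]), np.float64(0.112))
long top0 (array([527.7, 107.7,  78.3]), np.float64(0.13)) (array([527.5, 108.4,  78. ]), np.float64(0.143))
long all (array([528.6, 106.5,  78.1]), np.float64(0.255))
short pen w2 60 [432.3  91.3  76.1  17.   83. ]
short pen w2 70 [432.2  91.3  76.2  17.2  83. ]
batt [485.9 -16.   47.    9.8  85.3]
batt [486.9  -9.5  61.2  15.8  78. ]
```

Rest fits agree to about 2 mm. I'm going for the short marker first.

```bash
python3 - <<'E'
from h import *
plan([.4318,.0918,.08],-6.5)
E
```

```text
t 4.25 closedir now -5.3 q1 0.11 q7 -0.93 gap 0.0855 F [-0.6  0.2 -0.5]
eef [0.5034 0.2656 0.3303] | turn [0.0001 0.0017 0.0209] | shift before turn [-0.1793 -0.0553  0.2506] after turn [-0.1808 -0.0515  0.2503]
```

```bash
python3 -m jog '{"increments":[0,0,0,0,0,0.021,0.4, -0.0452,-0.0129,0,0,0,0,0.4, -0.0452,-0.0129,0,0,0,0,0.4, -0.0452,-0.0129,0.05,0,0,0,0.4, -0.0452,-0.0129,0.05,0,0,0,0.4, 0,0,0.05,0,0,0,0.4, 0,0,0.05,0,0,0,0.4, 0,0,0.05,0,0,0,0.4]}'
python3 -m jog '{"increments":[0,0,0,0,0,0,0.4,0,0,0,0,0,0,0.4]}'
python3 - <<'E'
from h import *
plan([.4318,.0918,.08],-6.5); c=cap('wrist','w4'); im=c['frame']; cv2.imwrite('pics/w4c.png',im[150:])
E
```

```text
clock: 5.25
eef_pos: [0.435, 0.1003, 0.0885]
tcp_rot: [2.343, 2.091, 0.001]
wrist_force: [0.2, -0.7, -0.1]
finger_gap: 0.051
finger_force: 0.0
clock: 5.5
eef_pos: [0.4356, 0.102, 0.0912]
tcp_rot: [2.341, 2.094, 0.002]
wrist_force: [-0.6, 0.8, 0.7]
finger_gap: 0.051
finger_force: 0.0
t 5.50 closedir now -6.4 q1 0.28 q7 -0.89 gap 0.0510 F [-0.6  0.8  0.7]
eef [0.4356 0.102  0.0912] | turn [ 0.0018 -0.0005  0.0024] | shift before turn [-0.0105 -0.0027  0.0112] after turn [-0.0105 -0.0026  0.0112]
```

View pics/w4c.png

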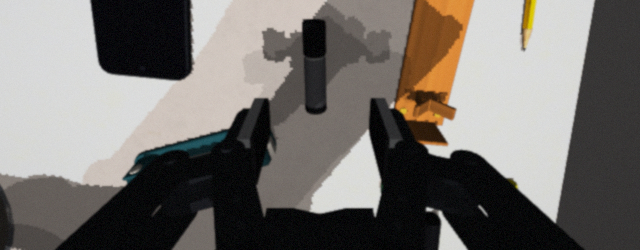

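The short pen is at crop (315,65), centred between the fingers. The stapler tip is near the left finger, so I'll check that clearance numerically.

```bash
python3 - <<'E'
from h import *
c=load('w2'); print('stapler tip',toplane(c,[[262,205],[262,217]],.02))
c=load('w4'); im=c['frame']; x0,x1,y0,y1=300,330,165,268
g=im[y0:y1,x0:x1].max(2)
for t in(50,60,70): print('short pen',t,boxfit(c,np.pad(g<t,((y0,400-y1),(x0,640-x1))),.009))
plan([.4318,.0918,.003],-6.5)
E
```

```text
stapler tip [[0.39335948 0.04211857]
 [0.39032972 0.02207202]]
short pen 50 [431.1  91.3  79.6  17.5  84. ]
short pen 60 [431.9  91.2  79.7  18.3  85.2]
short pen 70 [431.4  90.8  80.5  18.5  84.1]
t 5.55 closedir now -6.4 q1 0.28 q7 -0.89 gap 0.0511 F [-0.3  0.6  0.2]
eef [0.4361 0.1021 0.0916] | turn [ 0.0033 -0.0007  0.0024] | shift before turn [-0.0108 -0.0034  0.0886] after turn [-0.0107 -0.0031  0.0886]
```

```bash
python3 -m jog '{"increments":[-0.0108,-0.0034,0.0,0,0,0,0.4, 0,0,0.03,0,0,0,0.4, 0,0,0.03,0,0,0,0.4, 0,0,0.02,0,0,0,0.4, 0,0,0.008,0,0,0,0.4, 0,0,0,0,0,0,0.4]}'
python3 - <<'E'
from h import *
plan([.4315,.0913,.003],-6.5)
E
```

```text
clock: 6.3
eef_pos: [0.4304, 0.0912, 0.0022]
tcp_rot: [2.34, 2.095, 0.001]
wrist_force: [0.8, 0.5, 0.1]
finger_gap: 0.0514
finger_force: 0.0
t 6.30 closedir now -6.3 q1 0.16 q7 -1.06 gap 0.0514 F [0.8 0.5 0.1]
eef [0.4304 0.0912 0.0022] | turn [0.0007 0.0001 0.003 ] | shift before turn [ 0.0002  0.0011 -0.0008] after turn [ 0.0002  0.0011 -0.0008]
```

Now I'll close on the pen, gently at first so it doesn't roll.

```bash
python3 -m jog '{"increments":[0,0.001,-0.001,0,0,0,0.6, 0,0,0,0,0,0,0.7, 0,0,0,0,0,0,0.85, 0,0,0,0,0,0,1, 0,0,0,0,0,0,1, 0,0,0,0,0,0,1]}'
python3 -m jog '{"increments":[0,0,-0.015,0,0,0,1, 0,0,-0.02,0,0,0,1, 0,0,-0.03,0,0,0,1, 0,0,-0.03,0,0,0,1, 0,0,0,0,0,0,1]}'
python3 - <<'E'
from h import *
plan([.4948,.3264,.10],-12.2)
c=cap('wrist','w5'); s=cap('side','s5'); cv2.imwrite('pics/c5.png',np.hstack([c['frame'][150:,120:520],cv2.resize(s['frame'][120:320,180:500],(400,250))]))
E
```

```text
clock: 7.05
eef_pos: [0.4315, 0.0914, 0.0034]
tcp_rot: [2.34, 2.095, 0.001]
wrist_force: [-1.1, -1.3, 8.8]
finger_gap: 0.0154
finger_force: 58.4
clock: 7.68
eef_pos: [0.4325, 0.0919, 0.1]
tcp_rot: [2.338, 2.094, 0.006]
wrist_force: [-0.0, -0.5, -0.1]
finger_gap: 0.0156
finger_force: 59.0
t 7.67 closedir now -6.3 q1 0.32 q7 -0.86 gap 0.0156 F [-0.  -0.5 -0.1]
eef [0.4325 0.0919 0.1   ] | turn [ 0.0045 -0.0012  0.1026] | shift before turn [0.24   0.0361 0.0004] after turn [0.2424 0.0113 0.    ]
```

View pics/c5.png

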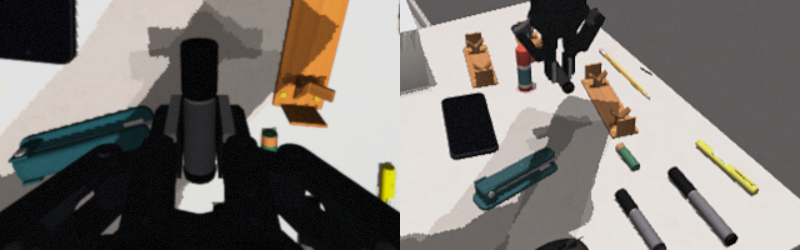

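The short marker is held level. I'll raise it to clear the glue stick and carry it to the short rest.

```bash
python3 -m jog '{"increments":[0,0,-0.03,0,0,0.1026,1, 0.0404,0.0019,-0.03,0,0,0,1, 0.0404,0.0019,0,0,0,0,1, 0.0404,0.0019,0,0,0,0,1, 0.0404,0.0019,0,0,0,0,1, 0.0404,0.0019,0,0,0,0,1, 0.0404,0.0019,0,0,0,0,1, 0,0,0,0,0,0,1]}'
python3 -m jog '{"increments":[0,0,0.03,0,0,0,1, 0,0,0.03,0,0,0,1, 0,0,0,0,0,0,1]}'
python3 - <<'E'
from h import *
plan([.4948,.3264,.035],-12.2)
c=cap('wrist','w6');s=cap('side','s6');t=cap('top','t6'); cv2.imwrite('pics/c6.png',np.hstack([c['frame'][150:,120:520],cv2.resize(t['frame'][140:240,190:350],(400,250))]))
E
```

```text
clock: 8.78
eef_pos: [0.4921, 0.3293, 0.1564]
tcp_rot: [-2.438, -1.977, 0.001]
wrist_force: [-0.5, -1.3, -0.2]
finger_gap: 0.0157
finger_force: 58.9
clock: 9.15
eef_pos: [0.4915, 0.3232, 0.0947]
tcp_rot: [2.445, 1.972, -0.011]
wrist_force: [-0.3, 0.4, -1.1]
finger_gap: 0.0157
finger_force: 58.9
t 9.15 closedir now -12.2 q1 -0.15 q7 -1.33 gap 0.0157 F [-0.3  0.4 -1.1]
eef [0.4915 0.3232 0.0947] | turn [-0.004   0.0054 -0.0001] | shift before turn [0.0042 0.0028 0.0597] after turn [0.0038 0.0025 0.0597]
```

View pics/c6.png

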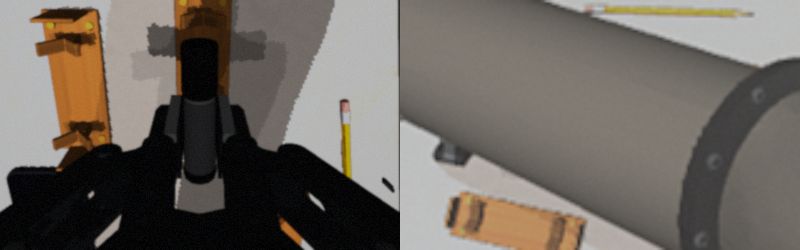

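The marker hangs over the short rest, lined up with it. I'll descend while correcting.

```bash
python3 -m jog '{"increments":[0.0038,0.0025,0.02,-0.004,0.005,0,1, 0,0,0.025,0,0,0,1, 0,0,0,0,0,0,1, 0,0,0,0,0,0,1]}'
python3 - <<'E'
from h import *
plan([.4948,.3264,.028],-12.2)
E
```

```text
clock: 9.8
eef_pos: [0.4969, 0.3297, 0.0531]
tcp_rot: [-2.444, -1.973, -0.011]
wrist_force: [0.8, 0.7, 0.7]
finger_gap: 0.0156
finger_force: 58.8
t 9.80 closedir now -12.2 q1 -0.18 q7 -1.38 gap 0.0156 F [0.8 0.7 0.7]
eef [0.4969 0.3297 0.0531] | turn [ 0.0044 -0.0057  0.0004] | shift before turn [-0.0038 -0.0015  0.0251] after turn [-0.0037 -0.0014  0.0251]
```

```bash
python3 -m jog '{"increments":[-0.0037,-0.0015,0,0.004,-0.005,0,1, 0,0,0.01,0,0,0,1, 0,0,0.008,0,0,0,1, 0,0,0,0,0,0,1, 0,0,0,0,0,0,1]}'
python3 - <<'E'
from h import *
plan([.4948,.3264,.028],-12.2)
E
```

```text
clock: 10.42
eef_pos: [0.4944, 0.3261, 0.0345]
tcp_rot: [-2.444, -1.973, 0.0]
wrist_force: [0.2, 0.4, 0.1]
finger_gap: 0.0156
finger_force: 58.8
t 10.43 closedir now -12.2 q1 -0.19 q7 -1.39 gap 0.0156 F [0.2 0.4 0.1]
eef [0.4944 0.3261 0.0345] | turn [-0.0002 -0.0001  0.0005] | shift before turn [0.0004 0.0004 0.0065] after turn [0.0004 0.0004 0.0065]
```

```bash
python3 -m jog '{"increments":[0,0,0.004,0,0,0,1, 0,0,0.003,0,0,0,1, 0,0,0,0,0,0,1]}'
python3 -m jog '{"increments":[0,0,0,0,0,0,0.75, 0,0,0,0,0,0,0.7, 0,0,0,0,0,0,0.6, 0,0,0,0,0,0,0.6, 0,0,0,0,0,0,0.6]}'
python3 -m jog '{"increments":[0,0,-0.02,0,0,0,0.6, 0,0,-0.05,0,0,0,0.6, 0,0,-0.05,0,0,0,0.6,0,0,-0.03,0,0,0,0.6, 0,0,0,0,0,0,0.6, 0,0,0,0,0,0,0.6]}'
python3 - <<'E'
from h import *
plan([.4315,-.124,.18],-5.7)
c=cap('wrist','w7'); cv2.imwrite('pics/c7.png',c['frame'][:,120:520])
E
```

```text
clock: 10.8
eef_pos: [0.4943, 0.3258, 0.0273]
tcp_rot: [2.445, 1.973, -0.001]
wrist_force: [-0.0, -0.1, 0.7]
finger_gap: 0.0153
finger_force: 58.8
clock: 11.42
eef_pos: [0.4945, 0.326, 0.0276]
tcp_rot: [2.445, 1.973, 0.0]
wrist_force: [0.2, -0.1, 0.3]
finger_gap: 0.0341
finger_force: 0.0
clock: 12.18
eef_pos: [0.4942, 0.3256, 0.1778]
tcp_rot: [2.444, 1.973, -0.0]
wrist_force: [-0.0, -0.6, -0.8]
finger_gap: 0.0344
finger_force: 0.0
t 12.18 closedir now -12.2 q1 -0.10 q7 -1.26 gap 0.0344 F [-0.  -0.6 -0.8]
eef [0.4942 0.3256 0.1778] | turn [ 0.0002  0.0004 -0.1131] | shift before turn [-0.4527  0.0336 -0.0021] after turn [-0.4536 -0.0177 -0.0022]
```

View pics/c7.png

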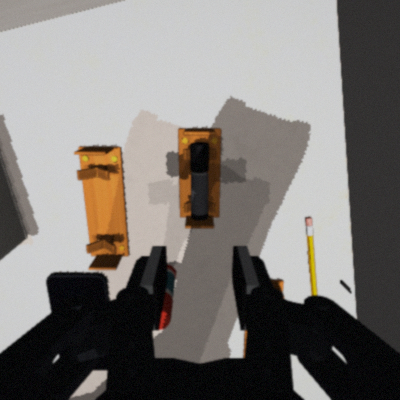

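The short marker is seated in both notches. Next is the medium one.

```bash
python3 -m jog '{"increments":[0,0,0,0,0,-0.113,0.4, -0.0504,-0.002,0,0,0,0,0.4, -0.0504,-0.002,0,0,0,0,0.4, -0.0504,-0.002,0,0,0,0,0.4, -0.0504,-0.002,0,0,0,0,0.4, -0.0504,-0.002,0,0,0,0,0.4, -0.0504,-0.002,0,0,0,0,0.4, -0.0504,-0.002,0,0,0,0,0.4]}'
python3 -m jog '{"increments":[-0.0504,-0.002,0,0,0,0,0.4, -0.0504,-0.002,0.03,0,0,0,0.4, 0,0,0.03,0,0,0,0.4, 0,0,0.04,0,0,0,0.4, 0,0,0,0,0,0,0.4, 0,0,0,0,0,0,0.4,0,0,0,0,0,0,0.4]}'
python3 - <<'E'
from h import *
plan([.4315,-.124,.0035],-5.7); c=cap('wrist','w8'); im=c['frame']; x0,x1,y0,y1=295,340,110,300
g=im[y0:y1,x0:x1].max(2)
for t in(50,60,70):
    m=(g<t).astype(np.uint8); n,l,s,_=cv2.connectedComponentsWithStats(m); m=l==1+s[1:,4].argmax(); b=np.argwhere(m)
    print('med pen',t,boxfit(c,np.pad(m,((y0,400-y1),(x0,640-x1))),.009),b.min(0)+[y0,x0],b.max(0)+[y0,x0])
E
```

```text
clock: 13.22
eef_pos: [0.4442, -0.0253, 0.1768]
tcp_rot: [-2.328, -2.107, 0.002]
wrist_force: [1.6, -0.1, -0.1]
finger_gap: 0.0509
finger_force: 0.0
clock: 14.1
eef_pos: [0.4324, -0.1236, 0.0789]
tcp_rot: [2.328, 2.107, 0.002]
wrist_force: [-1.0, 0.8, 0.0]
finger_gap: 0.0513
finger_force: 0.0
t 14.10 closedir now -5.7 q1 0.73 q7 -0.37 gap 0.0513 F [-1.   0.8  0. ]
eef [ 0.4324 -0.1236  0.0789] | turn [0.0022 0.0005 0.0001] | shift before turn [-0.0004 -0.001   0.0754] after turn [-0.0005 -0.0009  0.0754]
med pen 50 [ 432.2 -126.3  109.1   17.8   85. ] [140 305] [278 330]
med pen 60 [ 432.1 -126.1  109.7   18.    85. ] [139 305] [278 330]
med pen 70 [ 432.4 -126.1  109.8   20.4   84.7] [139 304] [278 332]
```

```bash
python3 -m jog '{"increments":[-0.0008,-0.0005,0.03,0,0,0,0.4, 0,0,0.025,0,0,0,0.4, 0,0,0.015,0,0,0,0.4, 0,0,0.005,0,0,0,0.4, 0,0,0,0,0,0,0.5, 0,0,0,0,0,0,0.6, 0,0,0,0,0,0,0.7, 0,0,0,0,0,0,0.85]}'
python3 -m jog '{"increments":[0,0,0,0,0,0,1, 0,0,0,0,0,0,1, 0,0,0,0,0,0,1]}'
python3 -m jog '{"increments":[0,0,-0.015,0,0,0,1, 0,0,-0.03,0,0,0,1, 0,0,-0.05,0,0,0,1, 0,0,-0.05,0,0,0,1, 0,0,-0.03,0,0,0,1, 0,0,0,0,0,0,1, 0,0,0,0,0,0,1]}'
python3 - <<'E'
from h import *
plan([.3868,.3154,.18],-12.6)
c=cap('wrist','w9'); cv2.imwrite('pics/c9.png',c['frame'][:,120:520])
E
```

```text
clock: 15.15
eef_pos: [0.4311, -0.1245, 0.0032]
tcp_rot: [2.329, 2.107, 0.0]
wrist_force: [-0.8, 0.4, 6.1]
finger_gap: 0.0153
finger_force: 58.4
clock: 15.52
eef_pos: [0.4311, -0.1245, 0.0032]
tcp_rot: [2.329, 2.107, 0.0]
wrist_force: [-1.8, 0.5, 6.9]
finger_gap: 0.0156
finger_force: 58.4
clock: 16.4
eef_pos: [0.4301, -0.1244, 0.1773]
tcp_rot: [-2.329, -2.108, 0.001]
wrist_force: [0.1, 0.6, -0.5]
finger_gap: 0.0158
finger_force: 58.9
t 16.40 closedir now -5.7 q1 0.86 q7 -0.19 gap 0.0158 F [ 0.1  0.6 -0.5]
eef [ 0.4301 -0.1244  0.1773] | turn [-0.0008  0.0003  0.1202] | shift before turn [ 0.4333 -0.0869 -0.0027] after turn [ 0.4198 -0.1382 -0.0027]
```

View pics/c9.png

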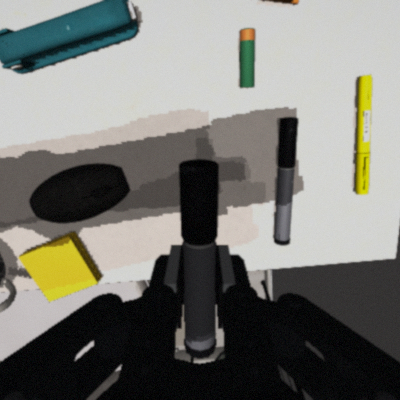

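```bash
python3 -m jog '{"increments":[0,0,0,0,0,0.12,1, 0.046,0,0,0,0,0,1, 0.046,0,0,0,0,0,1, 0.046,0,0,0,0,0,1, 0.046,0,0,0,0,0,1, 0.046,0,0,0,0,0,1, 0,0,0,0,0,0,1,0,0,0,0,0,0,1]}'
python3 - <<'E'
from h import *
c=load('w3'); print('box top/bottom edge',[toplane(c,[[133,158],[110,37]],z).round(3).tolist() for z in(.08,.12)],toplane(c,[[183,142],[172,47]],0))
plan([.3868,.3154,.18],-12.6)
E
```

```text
clock: 17.45
eef_pos: [0.48, 0.0997, 0.1764]
tcp_rot: [-2.45, -1.965, 0.004]
wrist_force: [-0.4, -0.4, -1.4]
finger_gap: 0.0157
finger_force: 58.9
box top/bottom edge [[[0.265, 0.291], [0.279, 0.43]], [[0.29, 0.297], [0.303, 0.422]]] [[0.29806553 0.2966051 ]
 [0.31332396 0.42693424]]
t 17.45 closedir now -12.5 q1 0.38 q7 -0.86 gap 0.0157 F [-0.4 -0.4 -1.4]
eef [0.48   0.0997 0.1764] | turn [-0.0025  0.0011  0.001 ] | shift before turn [ 0.1903 -0.1378 -0.0035] after turn [ 0.1902 -0.138  -0.0036]
```

```bash
python3 -m jog '{"increments":[0.0317,-0.023,0,0,0,0,1, 0.0317,-0.023,0,0,0,0,1, 0.0317,-0.023,0,0,0,0,1, 0.0317,-0.023,0,0,0,0,1, 0.0317,-0.023,0,0,0,0,1, 0.0317,-0.023,0,0,0,0,1, 0,0,0.02,0,0,0,1, 0,0,0,0,0,0,1]}'
python3 -m jog '{"increments":[0,0,0.03,0,0,0,1, 0,0,0.03,0,0,0,1, 0,0,0.03,0,0,0,1, 0,0,0.02,0,0,0,1, 0,0,0,0,0,0,1, 0,0,0,0,0,0,1]}'
python3 - <<'E'
from h import *
plan([.3868,.3154,.028],-12.6)
c=cap('wrist','w10'); cv2.imwrite('pics/c10.png',c['frame'][:,120:520])
E
```

```text
clock: 18.45
eef_pos: [0.3874, 0.3129, 0.1555]
tcp_rot: [2.452, 1.962, -0.008]
wrist_force: [-0.7, -0.6, 0.1]
finger_gap: 0.0158
finger_force: 58.9
clock: 19.2
eef_pos: [0.3883, 0.316, 0.0484]
tcp_rot: [2.452, 1.964, 0.002]
wrist_force: [-0.5, 0.4, -0.4]
finger_gap: 0.0151
finger_force: 58.9
t 19.20 closedir now -12.6 q1 -0.20 q7 -1.57 gap 0.0151 F [-0.5  0.4 -0.4]
eef [0.3883 0.316  0.0484] | turn [ 0.0007 -0.0008 -0.0002] | shift before turn [-0.0009 -0.0013  0.0204] after turn [-0.0009 -0.0013  0.0204]
```

View pics/c10.png

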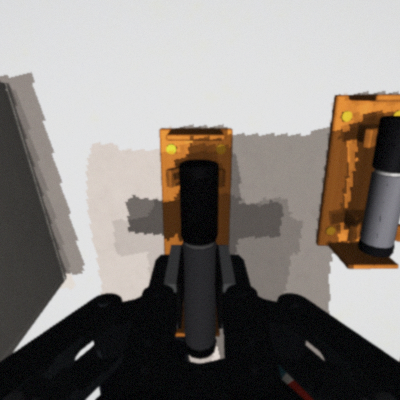

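The medium marker is centred over its rest, with the box well clear on the left. I'll lower and release it.

```bash
python3 -m jog '{"increments":[-0.0007,-0.0012,0.01,0,0,0,1, 0,0,0.007,0,0,0,1, 0,0,0.0035,0,0,0,1, 0,0,0,0,0,0,1, 0,0,0,0,0,0,1]}'
python3 -m jog '{"increments":[0,0,0,0,0,0,0.75, 0,0,0,0,0,0,0.7, 0,0,0,0,0,0,0.6, 0,0,0,0,0,0,0.6, 0,0,0,0,0,0,0.6]}'
python3 -m jog '{"increments":[0,0,-0.02,0,0,0,0.6, 0,0,-0.05,0,0,0,0.6, 0,0,-0.05,0,0,0,0.6,0,0,-0.03,0,0,0,0.6, 0,0,0,0,0,0,0.6, 0,0,0,0,0,0,0.6]}'
python3 - <<'E'
from h import *
plan([.48,.1,.18],-3.2)
c=cap('wrist','w11'); cv2.imwrite('pics/c11.png',c['frame'][:,120:520])
E
```

```text
clock: 19.88
eef_pos: [0.3864, 0.3155, 0.0271]
tcp_rot: [-2.451, -1.965, -0.0]
wrist_force: [1.0, -0.2, 0.4]
finger_gap: 0.0155
finger_force: 58.8
clock: 20.5
eef_pos: [0.3864, 0.3154, 0.0271]
tcp_rot: [2.451, 1.965, 0.0]
wrist_force: [-0.7, 0.5, 0.3]
finger_gap: 0.0341
finger_force: 0.0
clock: 21.25
eef_pos: [0.3861, 0.3147, 0.1763]
tcp_rot: [2.451, 1.964, -0.002]
wrist_force: [-1.1, 0.2, -0.2]
finger_gap: 0.0341
finger_force: 0.0
t 21.25 closedir now -12.6 q1 -0.06 q7 -1.38 gap 0.0341 F [-1.1  0.2 -0.2]
eef [0.3861 0.3147 0.1763] | turn [-0.0005  0.0011 -0.1641] | shift before turn [-0.1891  0.1385 -0.0035] after turn [-0.2091  0.1057 -0.0037]
```

View pics/c11.png

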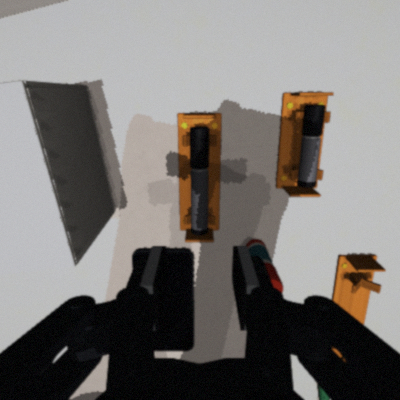

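The medium marker is seated too, and the glue stick is undisturbed. Now the long one.

```bash
python3 -m jog '{"increments":[0,0,0,0,0,-0.164,0.4, -0.0418,0.0211,0,0,0,0,0.4, -0.0418,0.0211,0,0,0,0,0.4, -0.0418,0.0211,0,0,0,0,0.4, -0.0418,0.0211,0,0,0,0,0.4, -0.0418,0.0211,0,0,0,0,0.4, -0.0476,0.0105,0,0,0,0,0.4, -0.0476,0.0105,0,0,0,0,0.4]}'
python3 -m jog '{"increments":[-0.0476,0.0105,0,0,0,0,0.4, -0.0476,0.0105,0,0,0,0,0.4, -0.0476,0.0105,0.03,0,0,0,0.4, 0,0,0.03,0,0,0,0.4, 0,0,0.04,0,0,0,0.4, 0,0,0,0,0,0,0.4, 0,0,0,0,0,0,0.4, 0,0,0,0,0,0,0.4]}'
python3 - <<'E'
from h import *
plan([.519,-.1407,.0035],-3.2); c=cap('wrist','w12'); im=c['frame']; x0,x1,y0,y1=295,340,90,320
g=im[y0:y1,x0:x1].max(2)
for t in(50,60,70):
    m=(g<t).astype(np.uint8); n,l,s,_=cv2.connectedComponentsWithStats(m); m=l==1+s[1:,4].argmax(); b=np.argwhere(m)
    print('long pen',t,boxfit(c,np.pad(m,((y0,400-y1),(x0,640-x1))),.009),b.min(0)+[y0,x0],b.max(0)+[y0,x0])
E
```

```text
clock: 22.3
eef_pos: [0.4951, 0.0031, 0.1757]
tcp_rot: [-2.28, -2.158, 0.002]
wrist_force: [0.5, 0.6, 0.2]
finger_gap: 0.0511
finger_force: 0.0
clock: 23.3
eef_pos: [0.5203, -0.1396, 0.0785]
tcp_rot: [2.281, 2.158, 0.002]
wrist_force: [0.9, -0.3, -0.3]
finger_gap: 0.051
finger_force: 0.0
t 23.30 closedir now -3.2 q1 0.72 q7 -0.37 gap 0.0510 F [ 0.9 -0.3 -0.3]
eef [ 0.5203 -0.1396  0.0785] | turn [0.0022 0.0005 0.0006] | shift before turn [-0.0012 -0.0014  0.075 ] after turn [-0.0012 -0.0012  0.075 ]
long pen 50 [ 519.8 -136.6  125.7   17.6   86. ] [119 305] [281 330]
long pen 60 [ 519.4 -143.2  138.9   17.9   86. ] [119 305] [295 330]
long pen 70 [ 519.4 -142.9  139.5   19.3   86. ] [118 304] [295 331]
```

```bash
python3 -m jog '{"increments":[-0.0015,-0.001,0.03,0,0,0.012,0.4, 0,0,0.025,0,0,0,0.4, 0,0,0.015,0,0,0,0.4, 0,0,0.005,0,0,0,0.4, 0,0,0,0,0,0,0.5, 0,0,0,0,0,0,0.6, 0,0,0,0,0,0,0.7, 0,0,0,0,0,0,0.85]}'
python3 -m jog '{"increments":[0,0,0,0,0,0,1, 0,0,0,0,0,0,1, 0,0,0,0,0,0,1]}'
python3 -m jog '{"increments":[0,0,-0.015,0,0,0,1, 0,0,-0.03,0,0,0,1, 0,0,-0.05,0,0,0,1, 0,0,-0.05,0,0,0,1, 0,0,0,0,0,0,1, 0,0,0,0,0,0,1]}'
python3 - <<'E'
from h import *
plan([.5284,.1062,.12],-11.8)
E
```

```text
clock: 24.35
eef_pos: [0.5185, -0.1412, 0.0028]
tcp_rot: [2.295, 2.144, 0.0]
wrist_force: [-1.5, -0.4, 4.0]
finger_gap: 0.0158
finger_force: 58.5
clock: 24.72
eef_pos: [0.5185, -0.1413, 0.0028]
tcp_rot: [2.295, 2.144, 0.0]
wrist_force: [-0.2, 0.1, 4.4]
finger_gap: 0.0162
finger_force: 58.5
clock: 25.48
eef_pos: [0.5177, -0.1414, 0.1472]
tcp_rot: [2.295, 2.145, -0.001]
wrist_force: [0.1, 0.5, -0.5]
finger_gap: 0.0152
finger_force: 58.7
t 25.48 closedir now -3.9 q1 0.79 q7 -0.29 gap 0.0152 F [ 0.1  0.5 -0.5]
eef [ 0.5177 -0.1414  0.1472] | turn [-1.000e-04  6.000e-04  1.381e-01] | shift before turn [ 0.2477 -0.0061  0.027 ] after turn [ 0.2445 -0.0401  0.0272]
```

```bash
python3 -m jog '{"increments":[0,0,0,0,0,0.138,1, 0.0489,-0.008,0,0,0,0,1, 0.0489,-0.008,0,0,0,0,1, 0.0489,-0.008,0,0,0,0,1, 0.0489,-0.008,0,0,0,0,1, 0.0489,-0.008,0,0,0,0,1, 0,0,0,0,0,0,1, 0,0,0.02,0,0,0,1]}'
python3 -m jog '{"increments":[0,0,0.03,0,0,0,1, 0,0,0.03,0,0,0,1, 0,0,0.018,0,0,0,1, 0,0,0,0,0,0,1, 0,0,0,0,0,0,1]}'
python3 - <<'E'
from h import *
plan([.5284,.1062,.0275],-11.8)
c=cap('wrist','w13'); cv2.imwrite('pics/c13.png',c['frame'][:,120:520])
E
```

```text
clock: 26.48
eef_pos: [0.5292, 0.1059, 0.1262]
tcp_rot: [2.437, 1.981, 0.0]
wrist_force: [-0.0, -1.3, -0.4]
finger_gap: 0.0158
finger_force: 58.7
clock: 27.1
eef_pos: [0.5294, 0.1063, 0.0496]
tcp_rot: [2.438, 1.981, 0.001]
wrist_force: [-0.1, -0.8, -0.1]
finger_gap: 0.0158
finger_force: 58.7
t 27.10 closedir now -11.8 q1 0.24 q7 -1.02 gap 0.0158 F [-0.1 -0.8 -0.1]
eef [0.5294 0.1063 0.0496] | turn [ 0.0007 -0.0004 -0.0001] | shift before turn [-0.0003 -0.001   0.0221] after turn [-0.0003 -0.001   0.0221]
```

View pics/c13.png

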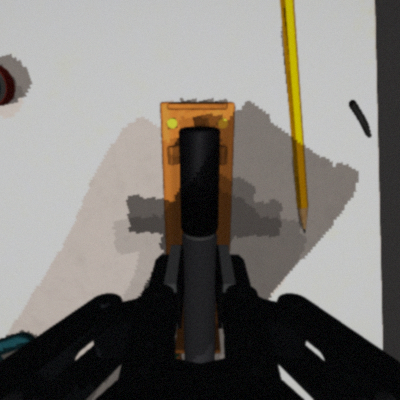

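The long marker is centred over its rest. I'll lower, release and retreat.

```bash
python3 -m jog '{"increments":[0,-0.001,0.01,0,0,0,1, 0,0,0.008,0,0,0,1, 0,0,0.0045,0,0,0,1, 0,0,0,0,0,0,1, 0,0,0,0,0,0,1]}'
python3 -m jog '{"increments":[0,0,0,0,0,0,0.75, 0,0,0,0,0,0,0.7, 0,0,0,0,0,0,0.6, 0,0,0,0,0,0,0.6, 0,0,0,0,0,0,0.6]}'
python3 -m jog '{"increments":[0,0,-0.02,0,0,0,0.6, 0,0,-0.05,0,0,0,0.6, 0,0,-0.05,0,0,0,0.6,0,0,-0.05,0,0,0,0.6, -0.04,0,-0.04,0,0,0,0.6, -0.04,0,-0.04,0,0,0,0.6, 0,0,0,0,0,0,0.6, 0,0,0,0,0,0,0.6]}'
python3 - <<'E'
from h import *
plan([.5284,.1062,.0275],-11.8)
c=cap('wrist','w14'); s=cap('side','s14')
cv2.imwrite('pics/c14.png',np.vstack([cv2.resize(c['frame'][0:260,160:480],(500,406)),cv2.resize(s['frame'][125:245,200:440],(386,193)) if 0 else cv2.resize(s['frame'][130:225,190:430],(500,190))]))
E
```

```text
clock: 27.78
eef_pos: [0.5279, 0.1067, 0.0266]
tcp_rot: [-2.437, -1.982, 0.0]
wrist_force: [0.1, 0.1, -0.4]
finger_gap: 0.0157
finger_force: 58.7
clock: 28.4
eef_pos: [0.528, 0.1066, 0.0266]
tcp_rot: [2.438, 1.982, 0.0]
wrist_force: [0.3, 0.5, 1.3]
finger_gap: 0.0341
finger_force: 0.0
clock: 29.4
eef_pos: [0.5112, 0.029, 0.2769]
tcp_rot: [2.437, 1.982, 0.001]
wrist_force: [-0.5, 0.8, 0.1]
finger_gap: 0.0343
finger_force: 0.0
t 29.40 closedir now -11.8 q1 0.58 q7 -0.60 gap 0.0343 F [-0.5  0.8  0.1]
eef [0.5112 0.029  0.2769] | turn [ 0.0004 -0.0001  0.0007] | shift before turn [0.0791 0.001  0.2494] after turn [0.0791 0.001  0.2494]
```

View pics/c14.png

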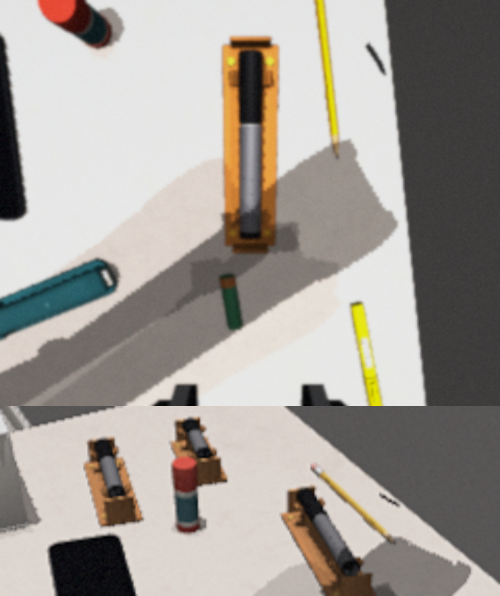

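All three markers appear seated, with the glue stick and battery in place. One numeric check before handing in.

```bash
python3 - <<'E'
from h import *
rests=dict(long=('w14',528.4,106.2,78.2,135),med=('w11',386.8,315.4,77.4,105),short=('w11',494.8,326.4,77.8,75))
for n,(f,x,y,a,L) in rests.items():
    c=load(f); im=c['frame']; hsv=cv2.cvtColor(im,cv2.COLOR_BGR2HSV); t=np.radians(a); u=np.array([np.cos(t),np.sin(t)]); v=np.array([-u[1],u[0]])
    P=np.array([x,y]); q=np.array([P+s*(L/2+6)*u+w*13*v for s,w in((1,1),(1,-1),(-1,-1),(-1,1))])/1000
    roi=np.zeros(im.shape[:2],np.uint8); cv2.fillConvexPoly(roi,proj(c,np.c_[q,np.full(4,.032)]).astype(np.int32),1)
    m=(roi&(hsv[...,1]<70)).astype(np.uint8); k,l,s,_=cv2.connectedComponentsWithStats(cv2.morphologyEx(m,cv2.MORPH_OPEN,np.ones((3,3))))
    b=boxfit(c,l==1+s[1:,4].argmax(),.032); d=b[:2]-P; print(n,b,'along %.1f across %.1f ang %.1f'%(d@u,d@v,b[4]-a))
E
```

```text
long [529.8 107.6 131.8  15.   78. ] along 1.7 across -1.1 ang -0.2
med [382.9 297.1  65.7  15.9  77. ] along -18.7 across -0.2 ang -0.4
short [492.3 313.7  47.9  16.6  78.3] along -12.9 across -0.2 ang 0.5
```

The medium and short fits caught only the grey barrel. Their barrel ends, at -51.5 mm and -36.9 mm, put both markers within about 1 mm of centre. I'm handing in.

```bash
python3 -c "
from rig import env
print(env.sign_off())"
```

```text
the job is handed in; nothing more can be done
None
```

All three markers lie in the notches of their own rests, about 2 mm or less from centre by the camera check, with the glue stick and battery left where they were; the job was handed in at about 29.5 s, and the sign-off gave no verdict.

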